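Fit the thermometer probe and hold the sample carrier up level

TASK

Take the thermometer probe out of its white stand and push it fully home into the narrow opening of the sample carrier while the carrier still stands in its steel tray. Then take the carrier by its upright grip plate, lift it straight up out of the tray with the probe and both vials in it, and hold it level and still above the tray, its underside about 15 cm above the worktop: finish while still holding it there, do not put it down. Leave the other things on the worktop where they are.

Things in the scene. Friction and masses are not known exactly. Their poses are not given: they have to be found in the camera images.
- tray: Fixed shallow open steel tray, 210 (x) x 140 (y) mm, rim 18 mm high, wall and floor 4 mm thick; its place and yaw differ each time, left or right of the middle. Origin: centre of its underside.
- stand: Fixed white block 70 x 70 x 60 mm with one vertical hole (9 mm wide, 55 mm deep) in the middle of its top; holds the probe at the start. Stands on the side where the tray is not. Origin: centre of its underside.
- carrier: Loose grey rack, about 0.26 kg empty: block 60 mm high, 84 wide (y), x -70 to +80 mm. At x = y = 0 an upright aluminium grip plate, z 60 to 135 mm, 44 mm along x, 12 mm thick along y. Wells at x -46, y +-21 mm hold the vials; narrow probe opening at x +65, y 0. Loaded, it balances within 5 mm of the plate's middle. Origin: block's underside, below the plate.
- carrier_grip (a point): Point in the middle of the grip plate, 115 mm above the carrier's underside (20 mm below the plate's top edge); axes as the carrier's.
- carrier_port (a point): Mouth of the narrow probe opening in the block's top face, 60 mm above the carrier's underside: 9 mm wide, 54 mm deep, with a 2 mm chamfer; axes as the carrier's.
- carrier_well0 (a point): Centre of the floor of the vial well at y +21 mm (27 mm wide, 54 mm deep), 6 mm above the carrier's underside.
- carrier_well1 (a point): The same for the well at y -21 mm.
- vial0: Loose capped glass vial, 25 mm wide, 75 mm tall, black cap, 35 g, standing in well 0; rises 21 mm above the block. Origin: centre of its underside.
- vial1: The same in well 1.
- probe: Stick thermometer, 109 mm long, 35 g, point down in the stand at the start with its collar on the stand's top. From the point (origin, z = 0) up its own z: steel stem 7 mm thick with a tapered point, to z 50; black collar 24 mm wide, z 50 to 54; black round grip 18 mm thick, z 54 to 109.
- probe_collar (a point): Centre of the underside of the probe's collar, 50 mm above its point; lies on the mouth of the carrier's opening when the probe is fully home.
- reagent: Bystander, leave it where it stands. White bottle 36 mm wide, 75 mm tall. Origin: underside.
- spare_vial: Bystander, leave it where it stands. Capped vial like those in the carrier, but standing on the worktop. Origin: underside.
- meter: Bystander, leave it where it stands. Black hand-held meter lying flat, 150 x 75 x 50 mm. Origin: centre of its underside.
- mug: Bystander, leave it where it stands. White mug 80 mm wide, 85 mm tall. Origin: underside.
- spoon: Bystander, leave it where it stands. Spoon with a wooden handle, lying flat. Origin: underside.
- beaker: Bystander, leave it where it stands. Clear cup 68 mm wide, 80 mm tall. Origin: underside.
Mind the look-alikes: they are no part of the job. What is shaped like the vial0 but yellow is not meant.

How it is judged (in metres and radians):
On the way:
1. the probe is fully home in the carrier's opening while the carrier stands in the tray (distance between probe_collar and carrier_port below 0.005 m and angle between the z axis of probe and the z axis of carrier, either way round below 0.1 rad and contact force between carrier and tray above 0.5 N and height (world z) of carrier below 0.012 m), for 0.3 s.
At the end, for the whole second after the job is handed in: Carrier held by fingers alone, within 100 mm of above the tray's centre, underside 100-220 mm up, level within 0.1 rad, under 20 mm/s and 0.1 rad/s, touching nothing else; probe collar within 5 mm of the opening's mouth, probe in line within 0.1 rad; vials within 12 mm of well floors (height (world z) of carrier between 0.1 and 0.22 m and angle between carrier's own z axis and vertical below 0.1 rad and linear speed of carrier below 0.02 m/s and angular speed of carrier below 0.1 rad/s and horizontal distance between carrier and tray below 0.1 m and contact force between the fingers and carrier above 2 N and contact force between carrier and tray below 0.1 N and contact force between carrier and stand below 0.1 N and contact force between carrier and reagent below 0.1 N and contact force between carrier and spare_vial below 0.1 N and contact force between carrier and meter below 0.1 N and contact force between carrier and mug below 0.1 N and contact force between carrier and spoon below 0.1 N and contact force between carrier and beaker below 0.1 N and distance between probe_collar and carrier_port below 0.005 m and angle between the z axis of probe and the z axis of carrier, either way round below 0.1 rad and distance between vial0 and carrier_well0 below 0.012 m and distance between vial1 and carrier_well1 below 0.012 m); the arm keeps its last pose, push and grip.
It fails at once if the carrier tipped by more than 0.35 rad (angle between carrier's own z axis and vertical above 0.35 rad).
It fails at once if a bystander moved by more than 30 mm or tipped over (distance of any of reagent, spare_vial, meter, mug, spoon, beaker from where it was at the start of the episode above 0.03 m or angle between any of reagent, spare_vial, meter, mug, beaker's own z axis and vertical above 0.5 rad).
It also fails if it takes over 58 s, if anything falls off the work surface, if the arm or the gripper's body presses on something with over 40 N, if the wrist force passes 120 N, or if a joint passes its speed limit or range.

ROBOT

A 6-joint arm with a two-finger parallel gripper is mounted at the origin on the work surface. World frame = base frame: x ahead of the robot, y to its left, z up, the work surface at z = 0. Lengths are in m, angles in degrees, forces in N, time in s.
With the tool pointing down it reaches from about 0.35 to 0.875 m from the base axis. Payload 4.2 kg.
Tool frame: the origin (TCP) lies at the very end of the fingers, on their centre line; the grasp point (between the pads) lies 19 mm behind it; z points along the fingers, x is the direction in which the jaws open and shut, and the axes are right-handed (so a half turn about z gives the same grasp; the last joint's range is limited). The gripper opens to 87 mm and grips with 3 to 60 N. Pads are 19 mm wide; open, the fingers measure 117 mm over their backs; the gripper's body (75 mm by 190 mm) begins 51 mm behind the grasp point.
Start: joints at [84.202, 22.042, 0.453, 0, -68.411, -14.817], TCP at [0.22, 0.585, 0.223] pointing down, gripper open.
Joint ranges: [-179.83, 179.83], [-69.29, 118.12], [-61.27, 80.66], [-181.25, 117.63], [-171.15, -9.14], [-177.46, 177.46]. Speed limits (degrees/s): [159.86, 159.86, 180, 180, 180, 180].

INTERFACE

Orientations are given as a 3x3 rotation matrix whose columns are the frame's x, y, z axes.
In Python, from station import r gives the robot as it stands.
- The arm moves only by the tool move_arm, never from a script. Its argument "series" is a list that holds one entry, the list of rows, each a list of 7 numbers: the shift along the tool's x, y, z in cm, then the turn, a rotation vector about the tool's x, y, z in degrees, then the opening, from -1 (shut) to 1 (fully open). In form: [[[dx, dy, dz, wx, wy, wz, fingers], ...]]. A call has 1 to 12 rows; each row shifts and turns the commanded pose from where the row before left it, along the tool's axes as they then stand; what a row does not reach is not made up. A row lasts 1/8 s, in which the tool goes at most 62.5 mm and 10.7 degrees, less where a joint would pass 70% of its speed; a pose out of reach is approached as far as the arm can. A call is refused whole if a number of a shift passes 6.25 or a number of a turn 10.7, either way. A call with a gripper value outside its range is refused whole. The fingers move at their own pace and stop on an object; the grip force is fixed at half the most. Time passes only in rows, so rows that do not move let the fingers close. It gives the time, the measured TCP pose, the force and the opening at its end, in the units of the state.
- r.sense(): the state, without advancing time (a new reading comes with each control period).
- r.capture(name): name is "side" or "top" or "wrist"; returns a dict with "color" (400x640x3 uint8, blue, green, red), "fx", "fy", "cx", "cy" (pixels), "D" ([k1, k2, p1, p2, k3] as OpenCV has them; the pictures are not rectified), "rvec" (rotation vector, rad) and "tvec" (3), from world to camera coordinates, as OpenCV has them; the wrist camera has in their place "tool_from_camera" (4x4, takes a point from camera to tool coordinates, whose origin is the TCP and whose axes are the tool frame's). Camera axes: x right, y down, z forward; pixel columns grow to the right and rows downward; lengths in m; the calibration is good to about 2 mm. A picture is of the moment at which its call begins: read the wrist's pose just before it. There is no depth.
- r.finish_job(): hands the job in, once; it reports no verdict.
The state is a dict: "time_s": time; "joints": joint angles; "joint_velocities": joint speeds; "effort": joint torques, N m; "tcp_pos": TCP position; "ee_rot": TCP orientation; "wrist_force": force on the tool from outside, world axes, zero at the start; "moment": the same for the moment, N m; "gripper_width": opening from 0.0 (shut) to 1.0 (fully open).
Only numpy, scipy, OpenCV 4.12 (cv2) and the standard library are available. Lean on these libraries where they do the work, as an engineer would, in place of code of your own. Each camera call takes 0.05 s, during which the arm holds its last target.

## Working session

There is one attempt and no reset: what is moved stays moved. The work goes in short steps, Python scripts to look and compute and a tool call to move; the robot and the scene stay as the last step left them, time stands still between calls to the robot, and variables do not carry over. Pictures are saved under pics/ and viewed, and the job is handed in when it is done.

Besides the shell and the picture viewer there is one more tool, called after "Request:" as a command line: name --argument value ..., lists and objects as JSON in quotes. move_arm: Moves the arm, as the interface text tells. Its arguments: {"type":"object","properties":{"series":{"type":"array","items":{"type":"array","items":{"type":"array","items":{"type":"number"}}}}},"required":["series"]}

```bash
ls; mkdir -p pics
cat > h.py <<'E'
import numpy as np, cv2
from station import r
def cap(n,f):
    s=r.sense(); c=r.capture(n); cv2.imwrite('pics/'+f,c['color'])
    c['K']=np.array([[c['fx'],0,c['cx']],[0,c['fy'],c['cy']],[0,0,1.]])
    if 'rvec' in c:
        R=cv2.Rodrigues(np.array(c['rvec'],float))[0]; t=np.array(c['tvec'],float).reshape(3)
    else:
        T=np.eye(4);T[:3,:3]=s['ee_rot'];T[:3,3]=s['tcp_pos']
        T=np.linalg.inv(T@np.array(c['tool_from_camera'])); R=T[:3,:3];t=T[:3,3]
    c['R']=R;c['t']=t;return c
def ray(c,uv):
    p=cv2.undistortPoints(np.array(uv,float).reshape(-1,1,2),c['K'],np.array(c['D'],float)).reshape(-1,2)
    d=np.c_[p,np.ones(len(p))]@c['R']; return -c['R'].T@c['t'],d
def onz(c,uv,z):
    o,d=ray(c,uv); return o+d*((z-o[2])/d[:,2])[:,None]
def proj(c,P):
    return cv2.projectPoints(np.array(P,float).reshape(-1,1,3),cv2.Rodrigues(c['R'])[0],c['t'],c['K'],np.array(c['D'],float))[0].reshape(-1,2)
def tri(c1,u1,c2,u2):
    o1,d1=ray(c1,u1);o2,d2=ray(c2,u2);d1=d1[0];d2=d2[0]
    k=np.linalg.lstsq(np.c_[d1,-d2],o2-o1,rcond=None)[0]
    a=o1+k[0]*d1;b=o2+k[1]*d2;return (a+b)/2,np.linalg.norm(a-b)
E
python3 - <<'E'
from h import *
for n in('top','side','wrist'):cap(n,n+'0.png')
s=r.sense();print({k:np.round(v,3).tolist() for k,v in s.items()})
E
```

```text
pics
{'time_s': 0.15, 'joints': [84.203, 22.079, 0.401, -0.019, -68.411, -14.816], 'joint_velocities': [-0.002, -0.054, 0.164, 0.151, -0.002, -0.032], 'effort': [-0.0, -39.105, 18.759, 4.222, 0.012, -0.0], 'tcp_pos': [0.22, 0.585, 0.222], 'ee_rot': [[-0.352, -0.936, -0.0], [-0.936, 0.352, -0.002], [0.002, -0.0, -1.0]], 'wrist_force': [0.253, 0.393, 0.02], 'moment': [0.009, -0.005, 0.029], 'gripper_width': 0.995}
```

View pics/top0.png

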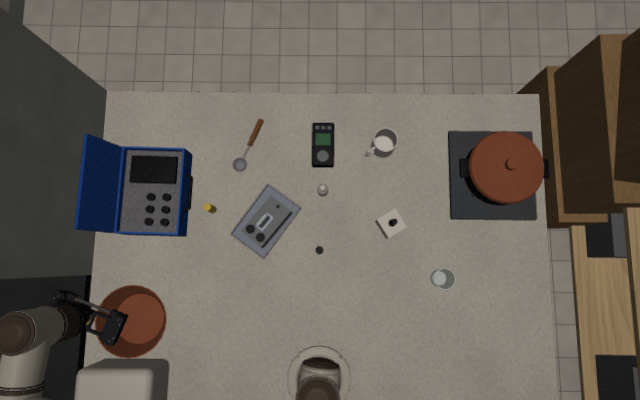

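View pics/side0.png

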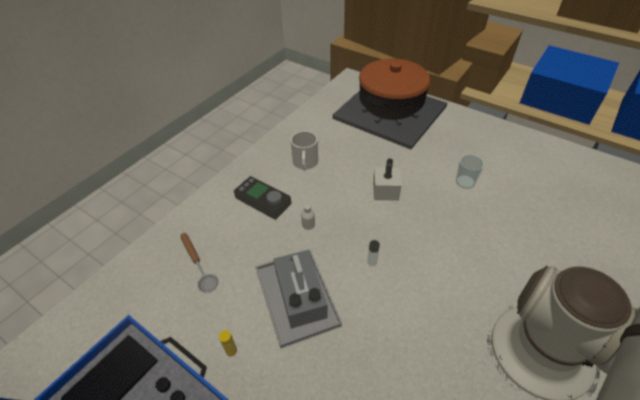

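View pics/wrist0.png

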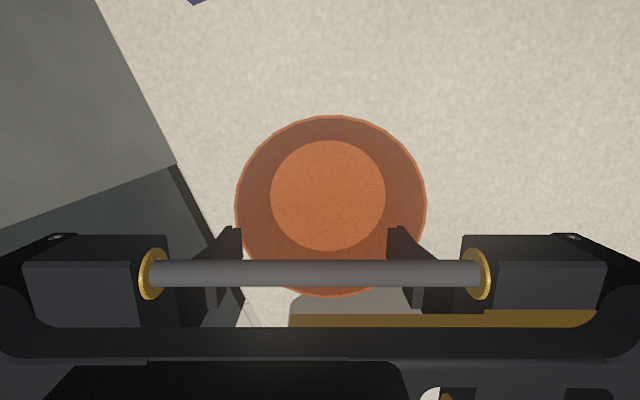

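The top view shows the tray with the carrier at (266,222): vial caps at (250,229) and (260,238), port end near (278,207). The stand with the probe is at (392,223). Look-alikes:
- For the vials: the spare vial at (319,250) and the yellow vial at (209,208).
- For the probe: only the black cap of the spare vial.
- For the white stand: the bottle (322,190) and the mug (384,143).

By its description the probe is the black grip on the white block at (392,223). I'll check it in a close crop.

Run:
```python
from h import *
t=cv2.imread('pics/top0.png');s=cv2.imread('pics/side0.png')
a=cv2.resize(t[180:264,225:305],None,fx=5,fy=5,interpolation=2);b=cv2.resize(t[202:244,370:412],(420,420),interpolation=2)
cv2.imwrite('pics/c1.png',np.hstack([a,np.vstack([b])[:420]][:1]+[cv2.resize(b,(400,420))]))
a=cv2.resize(s[245:350,250:345],None,fx=5,fy=5,interpolation=2);b=cv2.resize(s[150:210,360:420],(300,300),interpolation=2)
b=np.vstack([b,np.zeros((225,300,3),np.uint8)])
cv2.imwrite('pics/c2.png',np.hstack([a,b]))
```

```text
(no output)
```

View pics/c1.png

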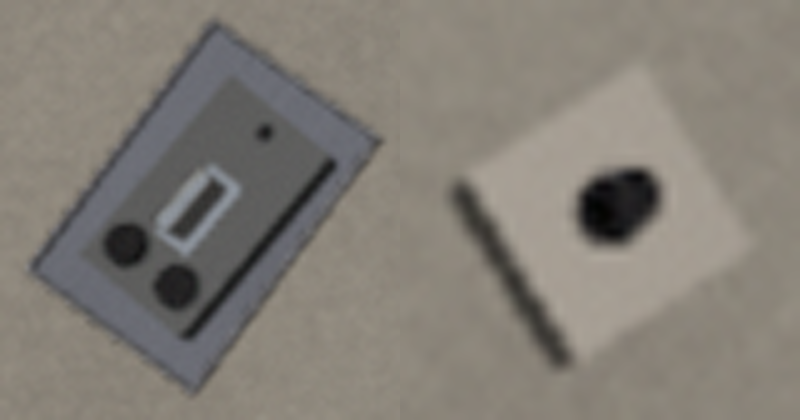

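View pics/c2.png

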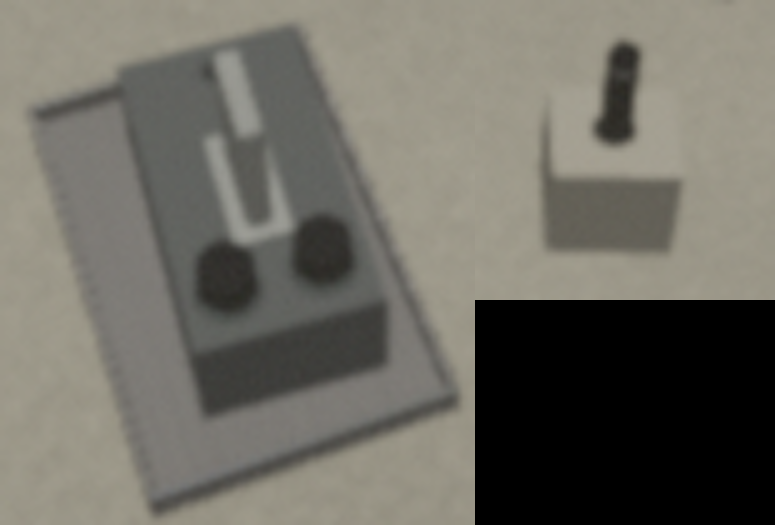

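The crops confirm it. The port is a dark dot at top pixel (278,206), the plate is at (265,221), the two black vial caps sit at the -x end, and the probe with its collar stands on the white block. Next I'll get coarse positions.

Run:
```python
from h import *
c=cap('top','t1.png');s=cap('side','s1.png')
print('cam',ray(c,[[0,0]])[0],ray(s,[[0,0]])[0],c['fx'])
f=lambda u,z:print(np.round(onz(c,u,z),4).tolist())
port=[225+265/5,180+132/5]
f([port],.064)
f([[225+126/5,180+243/5],[225+177/5,180+287/5]],.085)
f([[225+200/5,180+205/5]],.14)
# stand top corners in crop b : scaled x 400/42, y 10
b=lambda x,y:[370+(x-400)*42/400,202+y/10]
f([b(640,62),b(755,242),b(578,362),b(465,180)],.06)
# side: collar and probe top
print(tri(c,[b(637,185)],s,[[360+(625-475)/5,150+45/5]]))
f([b(600,222)],.06)
# tray corners
f([[225+x/5,180+y/5] for x,y in((212,22),(382,142),(195,393),(32,265))],.018)
for n,u in(('spare',[319,250]),('reagent',[322,189]),('yellow',[209,208]),('mug',[384,142]),('beaker',[443,279])):print(n);f([u],.075)
```

```text
cam [ 0.3584031  -0.02150566  1.47190994] [0.16505018 0.53762248 0.84410944] 441.77684939325735
[[0.5399, 0.1354, 0.064]]
[[0.4661, 0.2188, 0.085], [0.4387, 0.1859, 0.085]]
[[0.4852, 0.1652, 0.14]]
[[0.5379, -0.2414, 0.06], [0.4803, -0.2792, 0.06], [0.4414, -0.2194, 0.06], [0.4993, -0.1821, 0.06]]
(array([ 0.49263141, -0.23066618,  0.11903508]), np.float64(0.0005334949872328147))
[[0.4862, -0.2273, 0.06]]
[[0.6197, 0.1778, 0.018], [0.5398, 0.0628, 0.018], [0.3737, 0.182, 0.018], [0.4562, 0.2917, 0.018]]
spare
[[0.4014, 0.0019, 0.075]]
reagent
[[0.596, -0.0055, 0.075]]
yellow
[[0.5314, 0.3538, 0.075]]
mug
[[0.7526, -0.2055, 0.075]]
beaker
[[0.3159, -0.384, 0.075]]
```

```bash
cat >> h.py <<'E'
def delta(P,yaw=None):
    s=r.sense();R=np.array(s['ee_rot'])
    if yaw is not None:
        a=np.radians(yaw);T=np.array([[np.cos(a),np.sin(a),0],[np.sin(a),-np.cos(a),0],[0,0,-1]])
        print('turn',np.round(np.degrees(cv2.Rodrigues(R.T@T)[0].ravel()),2)); R=T
    print('tcp',np.round(s['tcp_pos'],4),'t',s['time_s'],'shift cm',np.round(R.T@(np.array(P)-s['tcp_pos'])*100,2),'F',np.round(s['wrist_force'],1))
E
python3 - <<'E'
from h import *
c=r.capture('wrist');print(np.round(c['tool_from_camera'],3),c['fx'])
delta([.40,.24,.36],-127.4)
E
```

```text
[[ 1.     0.     0.     0.001]
 [-0.     0.962  0.274 -0.077]
 [-0.    -0.274  0.962 -0.162]
 [ 0.     0.     0.     1.   ]] 292.88189528113463
turn [-1.000e-02 -4.000e-02  1.678e+01]
tcp [0.2199 0.5848 0.2222] t 0.3 shift cm [ 16.46 -35.25 -13.78] F [-0.5 -0.3  0.8]
```

Request:
move_arm --series '[[[0,0,-5,0,0,8.4,1],[0,0,-4.8,0,0,8.4,1],[2.35,-5.04,0,0,0,0,1],[2.35,-5.04,0,0,0,0,1],[2.35,-5.04,0,0,0,0,1],[2.35,-5.04,0,0,0,0,1],[2.35,-5.04,0,0,0,0,1],[2.35,-5.04,0,0,0,0,1],[2.35,-5.04,0,0,0,0,1],[0,0,0,0,0,0,1],[0,0,0,0,0,0,1]]]'

```text
time_s: 1.68
tcp_pos: [0.4003, 0.2399, 0.3206]
ee_rot: [[-0.608, -0.794, 0.0], [-0.794, 0.608, 0.0], [-0.0, 0.0, -1.0]]
wrist_force: [-0.2, 0.0, -0.9]
gripper_width: 1.001
```

Run:
```python
from h import *
cap('wrist','w1.png');delta([.4,.24,.32],-127.4)
```

```text
turn [0.01 0.01 0.01]
tcp [0.4001 0.2404 0.3205] t 1.725 shift cm [ 0.04 -0.01  0.05] F [-0.2  0.2  0.5]
```

View pics/w1.png

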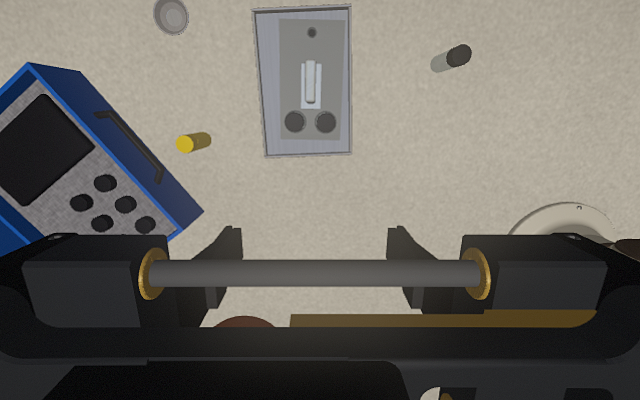

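The wrist view shows the port at about (312,32), the vial caps at (295,121) and (326,122), and the plate at about x=311. I'll locate them with masks.

Run:
```python
from h import *
s=r.sense()
c=cap('wrist','w2.png');g=cv2.cvtColor(c['color'],6)
print(g[25:40,304:322:1].min(),g[20,300])
def blobs(x0,y0,x1,y1,th):
    m=(g[y0:y1,x0:x1]<th).astype(np.uint8);n,_,st,ce=cv2.connectedComponentsWithStats(m)
    return [(ce[i]+[x0,y0],st[i,4]) for i in range(1,n) if st[i,4]>15]
p=blobs(300,22,325,42,85);print(p)
v=blobs(281,106,341,136,75);print(v)
for u,a in p:print('port',onz(c,[u],.064))
for u,a in v:print('cap',onz(c,[u],.085))
im=cv2.resize(c['color'][10:150,260:350],None,fx=4,fy=4,interpolation=2);cv2.imwrite('pics/w2c.png',im)
```

```text
67 128
[(array([311.65 ,  31.925]), np.int32(40))]
[]
port [[0.54129786 0.13581689 0.064     ]]
```

View pics/w2c.png

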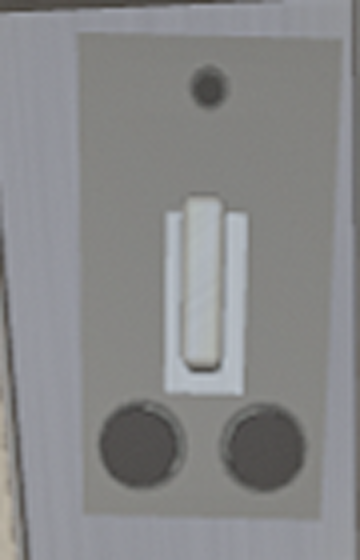

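The crop shows the port, the plate top edge over its light base, and both caps clearly. I'll compute the carrier pose from the top view and this view.

Run:
```python
from h import *
c=cap('wrist','w3.png')
q=lambda x,y:[260+x/4,10+y/4]
V=onz(c,[q(139,446),q(263,448)],.085);P=onz(c,[q(209,87)],.064)[0]
pl=onz(c,[q(187,200),q(221,200),q(221,364),q(186,364)],.139)
B=onz(c,[q(78,33),q(342,40),q(320,520),q(85,514)],.064)
print('V',V,'P',P,'plate',pl.mean(0))
d=P-V.mean(0);print('len',np.hypot(*d[:2]),'yaw',np.degrees(np.arctan2(d[1],d[0])))
e=pl[0]+pl[1]-pl[2]-pl[3];print('plate yaw',np.degrees(np.arctan2(e[1],e[0])))
for e in(B[0]-B[3],B[1]-B[2]):print('edge',np.degrees(np.arctan2(e[1],e[0])),np.hypot(*e[:2]))
w=V[0]-V[1];print(np.hypot(*w[:2]),np.degrees(np.arctan2(w[1],w[0]))-90)
delta([.4,-.17,.32])
```

```text
V [[0.46703136 0.22079809 0.085     ]
 [0.44180341 0.1887545  0.085     ]] P [0.54090668 0.13545649 0.064     ] plate [0.48921885 0.1762385  0.139     ]
len 0.11084057241954298 yaw -38.71162038630526
plate yaw -37.67941595483727
edge -38.269716227116376 0.14950382852056576
edge -38.56690953739996 0.14964011055832235
0.04078285677013164 -38.21339798237286
tcp [0.3999 0.2409 0.3204] t 1.825 shift cm [ 32.67 -24.92   0.05] F [ 0.3  0.  -0.6]
```

Request:
move_arm --series '[[[4.6,-3.45,0,0,0,0.9,1],[4.6,-3.5,0,0,0,0,1],[4.6,-3.5,0,0,0,0,1],[4.6,-3.5,0,0,0,0,1],[4.6,-3.5,0,0,0,0,1],[4.6,-3.5,0,0,0,0,1],[4.6,-3.5,2,0,0,0,1],[0,0,2,0,0,0,1],[0,0,0,0,0,0,1],[0,0,0,0,0,0,1],[0,0,0,0,0,0,1]]]'

```text
time_s: 3.2
tcp_pos: [0.3943, -0.1634, 0.2816]
ee_rot: [[-0.618, -0.786, 0.002], [-0.786, 0.618, -0.0], [-0.001, -0.002, -1.0]]
wrist_force: [-0.3, -0.3, -0.9]
gripper_width: 1.003
```

Run:
```python
from h import *
c=cap('wrist','w4.png');delta([.49,-.2305,.14],-128.3)
print(proj(c,[[.49,-.2305,.119],[.49,-.2305,.06]]))
```

```text
turn [-0.09  0.06  0.11]
tcp [ 0.3941 -0.1635  0.2815] t 3.25 shift cm [ -0.68 -11.68  14.15] F [-0.3  0.8  0.2]
[[307.45250492  72.40066323]
 [308.56256725  78.84558772]]
```

View pics/w4.png

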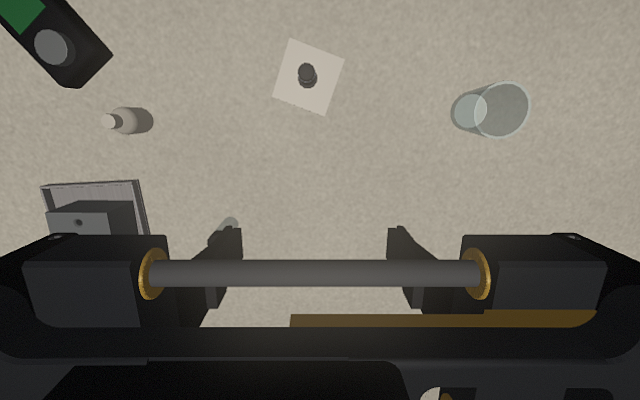

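The stand is at (309,77) with the probe at about (307,75), very close to the predicted (307,72) to (309,79). I'll refine from its mask.

Run:
```python
from h import *
c=cap('wrist','w5.png');im=c['color'];g=cv2.cvtColor(im,6)
m=(g[30:125,265:350]<100).astype(np.uint8);n,_,st,ce=cv2.connectedComponentsWithStats(m)
print(st[1:]+[265,30,0,0,0],ce[1:]+[265,30])
hsv=cv2.inRange(g,150,255);n,l,st,ce=cv2.connectedComponentsWithStats(hsv[30:125,265:350])
i=1+np.argmax(st[1:,4]);k,_=cv2.findContours((l==i).astype(np.uint8),0,2)
R=cv2.minAreaRect(k[0]);bp=cv2.boxPoints(R)+[265,30];print(bp);B=onz(c,bp,.06);print(B,B.mean(0))
cv2.imwrite('pics/w5c.png',cv2.resize(im[30:125,265:350],None,fx=6,fy=6,interpolation=2))
```

```text
[[298  63  19  25 355]] [[306.43098592  75.07323944]]
[[265.00000763  30.        ]
 [348.99999237  30.        ]
 [348.99999237 123.99998474]
 [265.00000763 123.99998474]]
[[ 0.56294574 -0.22356042  0.06      ]
 [ 0.50217962 -0.30085689  0.06      ]
 [ 0.4160573  -0.23767601  0.06      ]
 [ 0.48206877 -0.15366441  0.06      ]] [ 0.49081286 -0.22893944  0.06      ]
```

View pics/w5c.png

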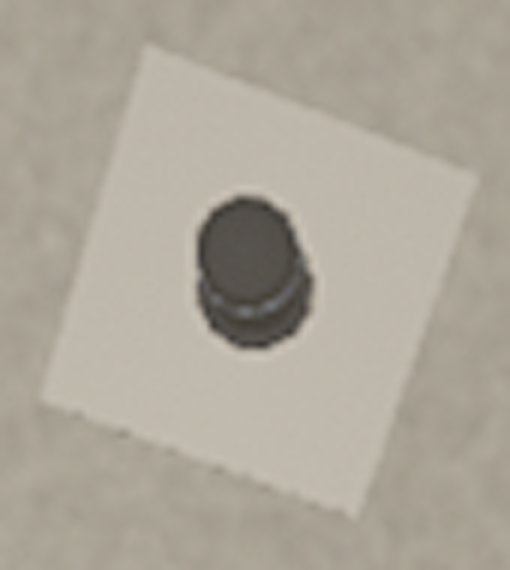

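Run:
```python
from h import *
c=cap('wrist','w6.png')
q=lambda x,y:[265+x/6-.4,30+y/6-.4]
print(onz(c,[q(248,250)],.119),onz(c,[q(255,290)],.064))
B=onz(c,[q(145,45),q(477,178),q(358,516),q(42,402)],.06);print(B.mean(0))
delta([.4905,-.2300,.078],-128.3)
```

```text
[[ 0.49132907 -0.23013633  0.119     ]] [[ 0.49101767 -0.22973655  0.064     ]]
[ 0.49128977 -0.2299728   0.06      ]
turn [-0.06  0.04  0.07]
tcp [ 0.3938 -0.1637  0.2812] t 3.35 shift cm [ -0.79 -11.7   20.32] F [ 0.5 -0.4  0.5]
```

Request:
move_arm --series '[[[-0.4,-5.9,0,0,0,0,1],[-0.4,-5.85,0,0,0,0,1],[0,0,5,0,0,0,1],[0,0,5,0,0,0,1],[0,0,5,0,0,0,1],[0,0,3,0,0,0,1],[0,0,2.3,0,0,0,1],[0,0,0,0,0,0,1],[0,0,0,0,0,0,1]]]'

```text
time_s: 4.47
tcp_pos: [0.4916, -0.231, 0.0787]
ee_rot: [[-0.619, -0.785, 0.002], [-0.785, 0.619, -0.001], [-0.001, -0.002, -1.0]]
wrist_force: [0.8, 0.6, 0.6]
gripper_width: 1.002
```

Run:
```python
from h import *
delta([.491,-.2300,.078],-128.3)
c=cap('side','s2.png');cv2.imwrite('pics/s2c.png',cv2.resize(c['color'][100:230,320:460],None,fx=4,fy=4,interpolation=2))
```

```text
turn [-0.11  0.04  0.03]
tcp [ 0.4916 -0.231   0.0787] t 4.475 shift cm [-0.04  0.11  0.07] F [0.8 0.6 0.6]
```

View pics/s2c.png

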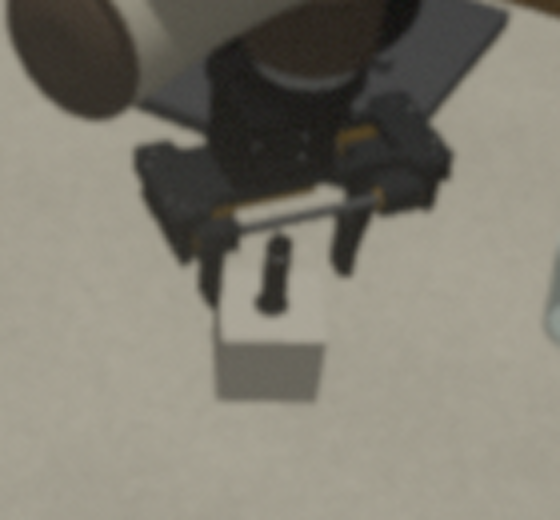

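The probe is between the fingers. I'll close on it.

Request:
move_arm --series '[[[0,0.1,0,0,0,0,0],[0,0,0,0,0,0,-1],[0,0,0,0,0,0,-1],[0,0,0,0,0,0,-1],[0,0,0,0,0,0,-1],[0,0,0,0,0,0,-1],[0,0,0,0,0,0,-1]]]'

```text
time_s: 5.4
tcp_pos: [0.4897, -0.2302, 0.0775]
ee_rot: [[-0.62, -0.785, -0.0], [-0.785, 0.62, -0.0], [0.0, 0.0, -1.0]]
wrist_force: [0.5, 0.4, -0.4]
gripper_width: 0.29
```

Request:
move_arm --series '[[[0,0,0,0,0,0,-1],[0,0,0,0,0,0,-1],[0,0,0,0,0,0,-1]]]'

```text
time_s: 5.78
tcp_pos: [0.4903, -0.2299, 0.0775]
ee_rot: [[-0.62, -0.785, 0.001], [-0.785, 0.62, 0.0], [-0.001, -0.001, -1.0]]
wrist_force: [1.9, 3.6, -1.8]
gripper_width: 0.202
```

Request:
move_arm --series '[[[0,0,-3,0,0,0,-1],[0,0,-4,0,0,0,-1],[0,0,-5,0,0,0,-1],[0,0,-4,0,0,0,-1],[-3,1.77,0,0,0,0,-1],[-4.5,2.65,0,0,0,0,-1],[-4.5,2.65,0,0,0,0,-1],[-4.5,2.65,0,0,0,0,-1],[-4.5,2.65,0,0,0,0,-1],[-4.5,2.65,0,0,0,0,-1],[-3.5,2.1,0,0,0,0,-1],[-2.8,1.65,0,0,0,0,-1]]]'

```text
time_s: 7.28
tcp_pos: [0.5393, 0.1366, 0.2373]
ee_rot: [[-0.619, -0.785, -0.001], [-0.785, 0.619, -0.001], [0.002, -0.0, -1.0]]
wrist_force: [0.2, -0.9, -0.1]
gripper_width: 0.195
```

Run:
```python
from h import *
delta([.54,.1355,.13],-128.3)
c=cap('side','s3.png');cv2.imwrite('pics/s3c.png',cv2.resize(c['color'][150:350,180:400],None,fx=3,fy=3,interpolation=2))
cap('wrist','w7.png')
```

```text
turn [-0.01 -0.1   0.04]
tcp [0.5393 0.1366 0.2373] t 7.275 shift cm [ 0.05 -0.13 10.73] F [ 0.2 -0.9 -0.1]
```

View pics/s3c.png

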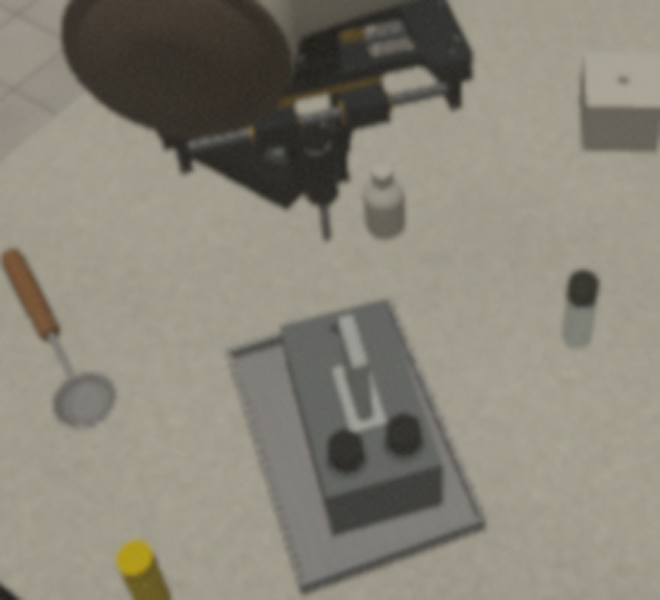

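View pics/w7.png

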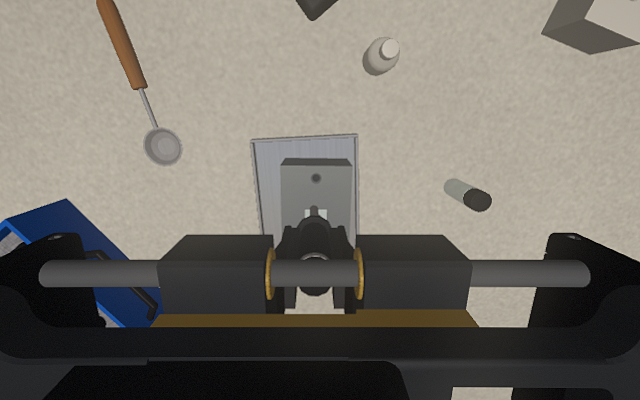

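The probe is held upright and the port is visible at (316,178). I'll check the tip against prediction and measure the port again.

Run:
```python
from h import *
c=cap('wrist','w8.png');g=cv2.cvtColor(c['color'],6);s=r.sense();t=s['tcp_pos']
m=(g[168:190,304:328]<85).astype(np.uint8);n,_,st,ce=cv2.connectedComponentsWithStats(m)
for i in range(1,n):
    if st[i,4]>10:print(st[i],onz(c,[ce[i]+[304,168]],.064))
print('tip pred',proj(c,[[t[0],t[1],t[2]-.0675]]),'port',proj(c,[[.5405,.1355,.064]]))
S=cap('side','s4.png');print('side tip',proj(S,[[t[0],t[1],t[2]-.0675]]))
a=cv2.resize(c['color'][160:260,270:370],None,fx=4,fy=4,interpolation=2)
b=cv2.resize(S['color'][180:260,250:330],(400,400),interpolation=2);cv2.imwrite('pics/w8c.png',np.hstack([a,b]))
```

```text
[ 7  7  7  7 42] [[0.54187967 0.13526336 0.064     ]]
tip pred [[314.77020667 208.68646383]] port [[314.37824846 179.10121424]]
side tip [[289.66414166 229.76687866]]
```

View pics/w8c.png

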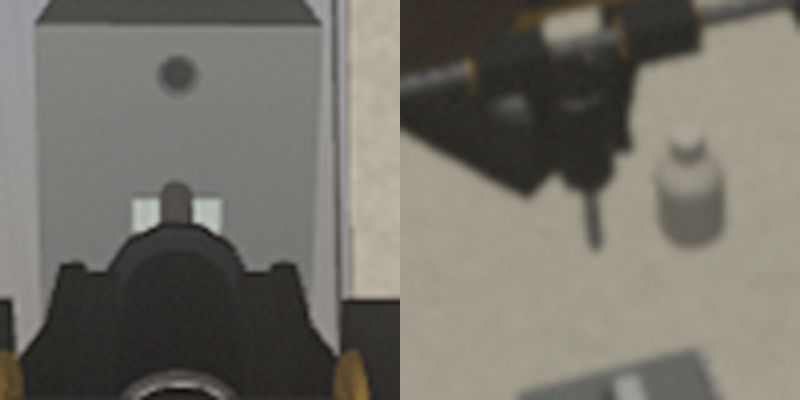

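The tip matches prediction to within 1 px in the side view. The port estimates agree within 1.4 mm, so I'll use (.541,.1354). I'll lower to just above the port and look.

Run:
```python
from h import *
delta([.541,.1354,.142],-128.3)
```

```text
turn [ 0.02 -0.11  0.03]
tcp [0.5392 0.1354 0.2372] t 7.475 shift cm [-0.11 -0.14  9.52] F [-0.2 -0.4 -0.2]
```

Request:
move_arm --series '[[[-0.1,-0.1,3,0,0,0,-1],[0,0,3,0,0,0,-1],[0,0,2.5,0,0,0,-1],[0,0,1,0,0,0,-1],[0,0,0,0,0,0,-1],[0,0,0,0,0,0,-1]]]'

```text
time_s: 8.22
tcp_pos: [0.5418, 0.1358, 0.1438]
ee_rot: [[-0.62, -0.785, 0.002], [-0.785, 0.62, 0.001], [-0.002, -0.001, -1.0]]
wrist_force: [0.4, 0.9, 1.1]
gripper_width: 0.201
```

Run:
```python
from h import *
delta([.541,.1354,.1315],-128.3)
c=cap('wrist','w9.png');s=r.sense();t=s['tcp_pos']
print('tip pred',proj(c,[[t[0],t[1],t[2]-.0675]]),'port',proj(c,[[.541,.1354,.064]]))
S=cap('side','s5.png');print('side tip',proj(S,[[t[0],t[1],t[2]-.0675]]),proj(S,[[.541,.1354,.064]]))
a=cv2.resize(c['color'][160:260,270:370],None,fx=4,fy=4,interpolation=2)
b=cv2.resize(S['color'][210:290,250:330],(400,400),interpolation=2);cv2.imwrite('pics/w9c.png',np.hstack([a,b]))
```

```text
turn [-0.07  0.11 -0.02]
tcp [0.5418 0.1358 0.1438] t 8.225 shift cm [0.08 0.04 1.23] F [0.4 0.9 1.1]
tip pred [[313.39608137 209.59757623]] port [[314.47106698 205.39668691]]
side tip [[292.0660537  254.93399614]] [[292.85733876 258.06322696]]
```

View pics/w9c.png

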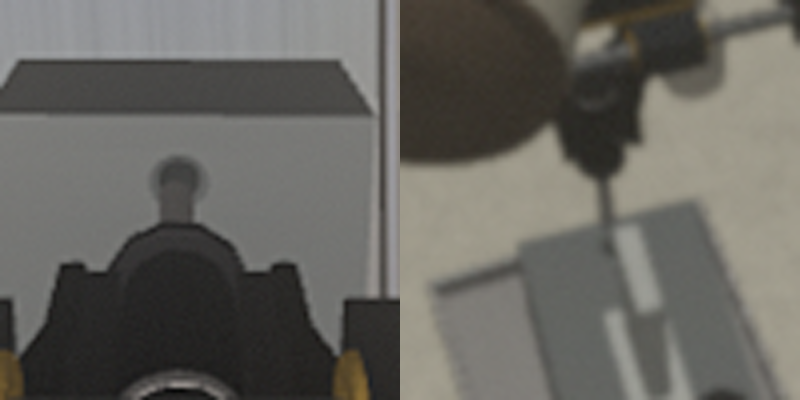

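The tip is over the hole, about 0.5–1 mm off and inside the chamfer's capture range. I'll correct that and start down slowly.

Request:
move_arm --series '[[[0.06,0.03,0.5,0,0,0,-1],[0,0,0.5,0,0,0,-1],[0,0,0.5,0,0,0,-1],[0,0,0.5,0,0,0,-1],[0,0,0,0,0,0,-1]]]'

```text
time_s: 8.95
tcp_pos: [0.5402, 0.1356, 0.1219]
ee_rot: [[-0.62, -0.785, -0.001], [-0.785, 0.62, -0.0], [0.001, 0.001, -1.0]]
wrist_force: [-0.0, 0.9, -0.5]
gripper_width: 0.201
```

The tip is 1 cm inside with no force. I'll continue.

Request:
move_arm --series '[[[0,0,0.8,0,0,0,-1],[0,0,0.8,0,0,0,-1],[0,0,0.8,0,0,0,-1],[0,0,0.8,0,0,0,-1],[0,0,0.4,0,0,0,-1],[0,0,0,0,0,0,-1]]]'

```text
time_s: 9.7
tcp_pos: [0.5402, 0.1353, 0.0861]
ee_rot: [[-0.62, -0.785, -0.001], [-0.785, 0.62, -0.001], [0.001, 0.0, -1.0]]
wrist_force: [-0.6, 1.1, -0.8]
gripper_width: 0.198
```

Request:
move_arm --series '[[[0,0,0.25,0,0,0,-1],[0,0,0.2,0,0,0,-1],[0,0,0,0,0,0,-1]]]'

```text
time_s: 10.07
tcp_pos: [0.5404, 0.1354, 0.0819]
ee_rot: [[-0.62, -0.785, -0.0], [-0.785, 0.62, -0.0], [0.0, 0.0, -1.0]]
wrist_force: [0.6, 1.0, 0.7]
gripper_width: 0.199
```

Request:
move_arm --series '[[[0,0,0.1,0,0,0,-1],[0,0,0.1,0,0,0,-1],[0,0,0,0,0,0,-1]]]'

```text
time_s: 10.45
tcp_pos: [0.5406, 0.1355, 0.0812]
ee_rot: [[-0.62, -0.785, 0.001], [-0.785, 0.62, -0.0], [-0.0, -0.001, -1.0]]
wrist_force: [-2.9, 0.9, 6.1]
gripper_width: 0.196
```

Request:
move_arm --series '[[[0,0,0.15,0,0,0,-1],[0,0,0,0,0,0,-1],[0,0,0,0,0,0,-1],[0,0,0,0,0,0,-1]]]'

```text
time_s: 10.95
tcp_pos: [0.5407, 0.1355, 0.0811]
ee_rot: [[-0.619, -0.785, 0.001], [-0.785, 0.619, -0.0], [-0.001, -0.001, -1.0]]
wrist_force: [-5.4, -0.5, 12.3]
gripper_width: 0.197
```

Run:
```python
from h import *
c=cap('side','s6.png');cv2.imwrite('pics/s6c.png',cv2.resize(c['color'][220:350,240:350],None,fx=4,fy=4,interpolation=2))
```

```text
(no output)
```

View pics/s6c.png

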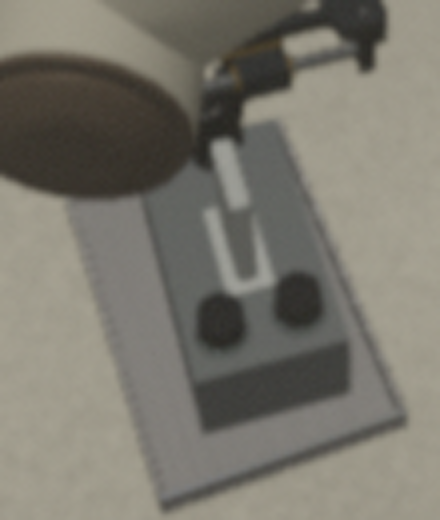

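It's seated firmly: 12 N with no further travel, and the carrier has not moved. I'll release and rise.

Request:
move_arm --series '[[[0,0,-0.1,0,0,0,0],[0,0,0,0,0,0,0.2],[0,0,0,0,0,0,0.2],[0,0,0,0,0,0,0.2],[0,0,0,0,0,0,0.2],[0,0,-1,0,0,0,0.2],[0,0,-3,0,0,0,0.2],[0,0,-5,0,0,0,0.2],[0,5,-5,0,0,0,0.2],[0,6,-4,0,0,0,0.2],[0,5,0,0,0,0,0.2],[0,0,0,0,0,0,0.2]]]'

```text
time_s: 12.5
tcp_pos: [0.4239, 0.2277, 0.2502]
ee_rot: [[-0.616, -0.787, 0.002], [-0.787, 0.616, 0.003], [-0.003, 0.0, -1.0]]
wrist_force: [-0.2, -0.6, -0.2]
gripper_width: 0.6
```

Run:
```python
from h import *
c=cap('wrist','w10.png');S=cap('side','s7.png');delta([.4893,.176,.1],-128.3)
print(proj(c,[[.54,.1355,.064],[.54,.1355,.123],[.4893,.176,.139]]),proj(S,[[.5407,.1355,.123]]))
b=cv2.resize(S['color'][210:350,240:350],None,fx=4,fy=4,interpolation=2);cv2.imwrite('pics/s7c.png',b)
```

```text
turn [-0.02  0.07  0.06]
tcp [0.4256 0.2264 0.2492] t 12.6 shift cm [ 1.000e-02 -8.120e+00  1.492e+01] F [-0.6 -0.6  0.5]
[[315.09162667  43.25592212]
 [315.09386246  28.03678756]
 [314.27527086 104.87801403]] [[291.0256648  242.61489395]]
```

View pics/w10.png

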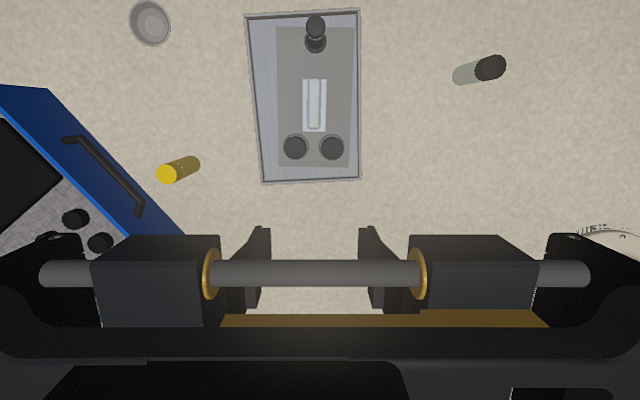

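View pics/s7c.png

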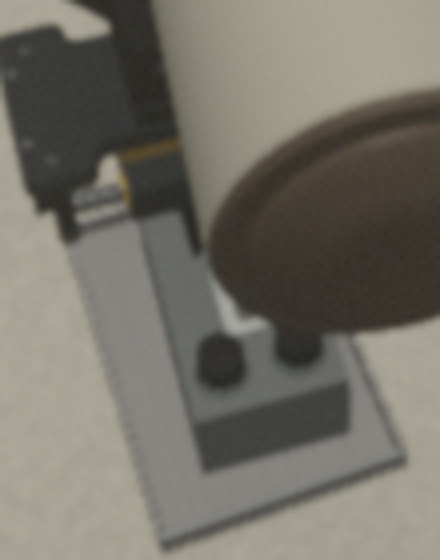

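The probe stands in the port with its top at (316,27) and collar at (315,44), as predicted for fully home. Next I'll measure the plate.

Run:
```python
from h import *
c=cap('wrist','w11.png');cv2.imwrite('pics/w11c.png',cv2.resize(c['color'][5:175,260:370],None,fx=3.5,fy=3.5,interpolation=2))
```

```text
(no output)
```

View pics/w11c.png

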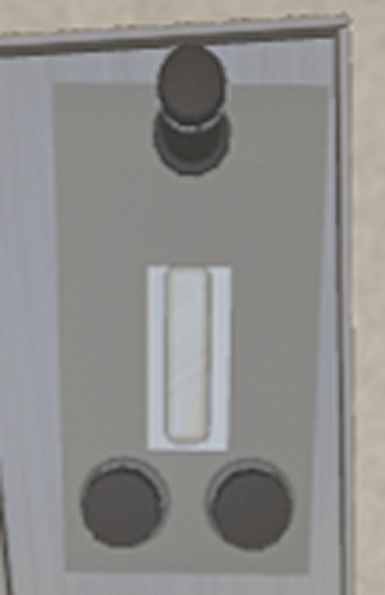

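Run:
```python
from h import *
c=cap('wrist','w12.png')
q=lambda x,y:[260+x/3.5-.36,5+y/3.5-.36]
p=onz(c,[q(167,266),q(210,266),q(209,442),q(165,442)],.139);print(p.mean(0),np.linalg.norm(p[0]-p[3]),np.linalg.norm(p[0]-p[1]))
print('probe top',onz(c,[q(191,84)],.123),'collar',onz(c,[q(191,138)],.068))
e=p[0]+p[1]-p[2]-p[3];print(np.degrees(np.arctan2(e[1],e[0])))
delta([.4897,.1757,.1],-128.3)
```

```text
[0.4905141  0.17527481 0.139     ] 0.04258723568747212 0.010648263056633009
probe top [[0.54132836 0.13412397 0.123     ]] collar [[0.54051121 0.13477661 0.068     ]]
-38.839630098825225
turn [-0.01 -0.01 -0.07]
tcp [0.4262 0.2257 0.2485] t 12.7 shift cm [-1.000e-02 -8.080e+00  1.485e+01] F [-0.1 -0.5 -1.4]
```

Request:
move_arm --series '[[[0,-4.05,0,0,0,0,0.2],[0,-4.05,0,0,0,0,0.2],[0,0,4,0,0,0,0.2],[0,0,4,0,0,0,0.2],[0,0,3,0,0,0,0.2],[0,0,2.5,0,0,0,0.2],[0,0,1.4,0,0,0,0.2],[0,0,0,0,0,0,0.2],[0,0,0,0,0,0,0.2]]]'

```text
time_s: 13.82
tcp_pos: [0.4902, 0.1761, 0.1003]
ee_rot: [[-0.62, -0.784, 0.002], [-0.784, 0.62, 0.001], [-0.002, -0.001, -1.0]]
wrist_force: [0.5, 0.1, 0.0]
gripper_width: 0.6
```

Run:
```python
from h import *
c=cap('wrist','w13.png');delta([.490,.1755,.099],-128.3)
```

```text
turn [-0.05  0.12 -0.02]
tcp [0.4901 0.1763 0.1005] t 13.875 shift cm [ 0.07 -0.04  0.15] F [ 0.2  0.2 -0.3]
```

View pics/w13.png

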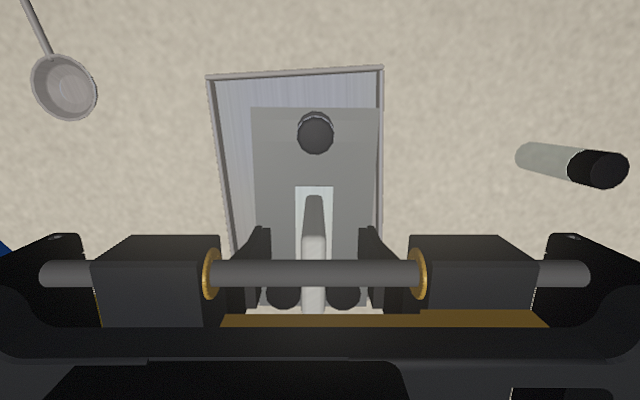

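The plate is centred between the pads at (314,245). I'll close.

Request:
move_arm --series '[[[0.05,0,0.1,0,0,0,0],[0,0,0,0,0,0,-0.4],[0,0,0,0,0,0,-1],[0,0,0,0,0,0,-1],[0,0,0,0,0,0,-1],[0,0,0,0,0,0,-1],[0,0,0,0,0,0,-1],[0,0,0,0,0,0,-1]]]'

```text
time_s: 14.88
tcp_pos: [0.4889, 0.1756, 0.0982]
ee_rot: [[-0.62, -0.785, -0.0], [-0.785, 0.62, -0.0], [0.0, 0.0, -1.0]]
wrist_force: [0.4, 1.0, -2.2]
gripper_width: 0.137
```

Request:
move_arm --series '[[[0,0,0,0,0,0,-1],[0,0,-0.4,0,0,0,-1],[0,0,-0.6,0,0,0,-1],[0,0,-1,0,0,0,-1],[0,0,-1,0,0,0,-1],[0,0,0,0,0,0,-1],[0,0,0,0,0,0,-1]]]'

```text
time_s: 15.75
tcp_pos: [0.4887, 0.1755, 0.1284]
ee_rot: [[-0.62, -0.784, -0.0], [-0.784, 0.62, 0.0], [0.0, 0.0, -1.0]]
wrist_force: [-0.2, 0.2, -3.8]
gripper_width: 0.131
```

Run:
```python
from h import *
c=cap('wrist','w14.png');S=cap('side','s8.png');s=r.sense();print(np.round(s['wrist_force'],2),np.round(s['moment'],3),s['gripper_width'])
b=cv2.resize(S['color'][200:350,210:370],(600,562),interpolation=2);cv2.imwrite('pics/s8c.png',b)
```

```text
[-0.79 -0.74 -3.11] [ 0.083  0.009 -0.028] 0.1339786597320394
```

View pics/s8c.png

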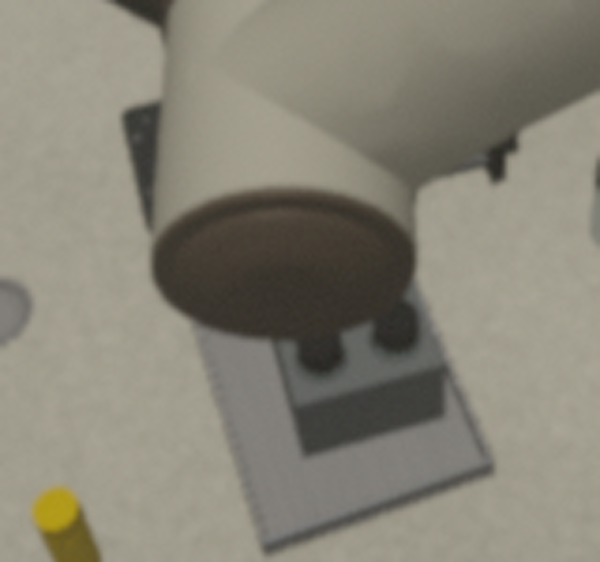

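View pics/w14.png

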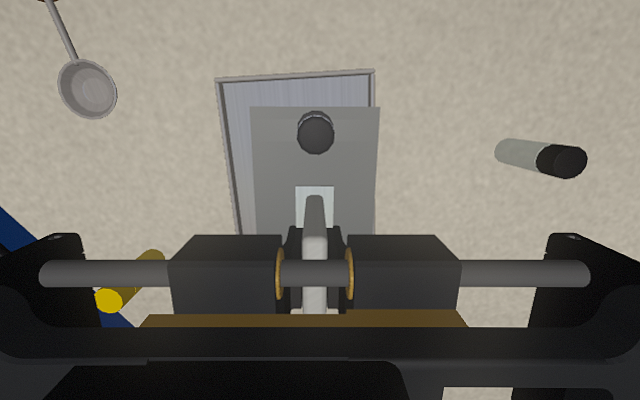

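The carrier is lifted and has not shifted relative to the gripper. The wrist force is about 3.6 N, which matches the loaded weight. I'll continue up.

Request:
move_arm --series '[[[0,0,-1,0,0,0,-1],[0,0,-1.5,0,0,0,-1],[0,0,-1.5,0,0,0,-1],[0,0,-1.5,0,0,0,-1],[0,0,-1.5,0,0,0,-1],[0,0,-1.5,0,0,0,-1],[0,0,-1.5,0,0,0,-1],[0,0,-1,0,0,0,-1],[0,0,-0.6,0,0,0,-1],[0,0,0,0,0,0,-1],[0,0,0,0,0,0,-1],[0,0,0,0,0,0,-1]]]'

```text
time_s: 17.35
tcp_pos: [0.4887, 0.1754, 0.2438]
ee_rot: [[-0.62, -0.785, -0.001], [-0.785, 0.62, -0.001], [0.001, 0.0, -1.0]]
wrist_force: [-0.2, 0.4, -4.0]
gripper_width: 0.133
```

Run:
```python
from h import *
c=cap('wrist','w15.png');S=cap('side','s9.png');T=cap('top','t9.png');s=r.sense();print(np.round(s['tcp_pos'],4),np.round(s['wrist_force'],2),np.round(s['moment'],3),s['gripper_width'],np.abs(s['joint_velocities']).max())
# carrier front corners / vials predicted if level
yaw=np.radians(-38.3);ex=np.array([np.cos(yaw),np.sin(yaw),0]);ey=np.array([-ex[1],ex[0],0]);o=np.array(s['tcp_pos'])-[0,0,.0942]
f=lambda x,y,z:o+ex*x+ey*y+[0,0,z]
print('side: vial caps, bottom corners',proj(S,[f(-46,0,0)*0+f(-.046,.021,.081),f(-.046,-.021,.081),f(-.07,.042,0),f(-.07,-.042,0),f(-.07,.042,.06),f(-.07,-.042,.06)]).round(1).tolist())
print('wrist: probe top, front corners',proj(c,[f(.065,0,.119),f(.08,.042,.06),f(.08,-.042,.06)]).round(1).tolist())
cv2.imwrite('pics/s9c.png',cv2.resize(S['color'][200:350,210:370],(600,562),interpolation=2))
```

```text
[0.4889 0.1755 0.2441] [-0.64 -0.66 -3.83] [-0.011 -0.007  0.016] 0.13132734944237698 0.17587513279870493
side: vial caps, bottom corners [[290.9, 256.4], [313.1, 250.5], [286.5, 293.6], [328.4, 281.9], [283.7, 276.5], [328.2, 264.5]]
wrist: probe top, front corners [[312.4, 139.1], [247.1, 107.2], [378.5, 107.2]]
```

View pics/s9c.png

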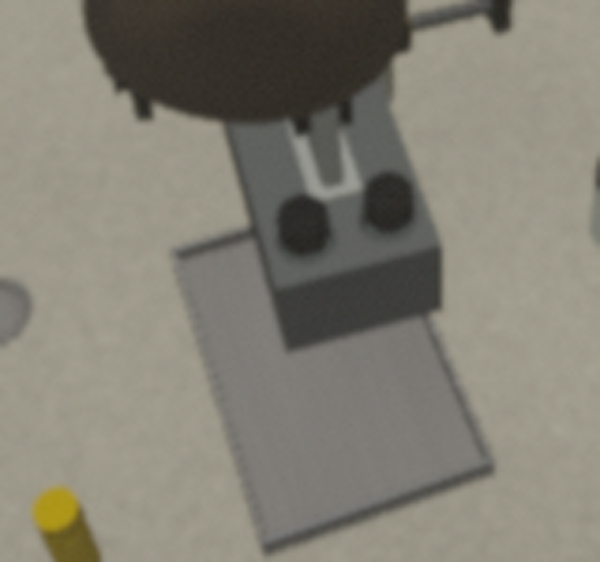

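View pics/w15.png

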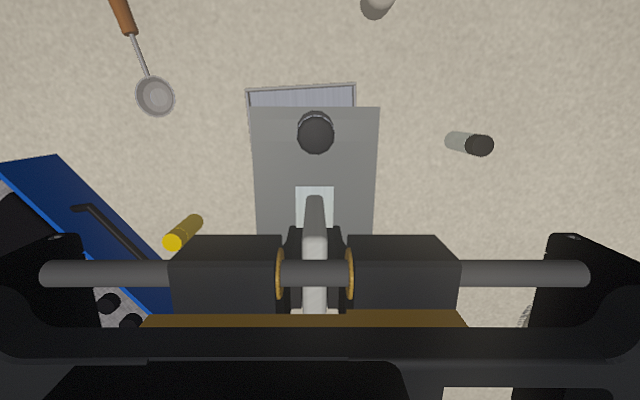

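View pics/t9.png

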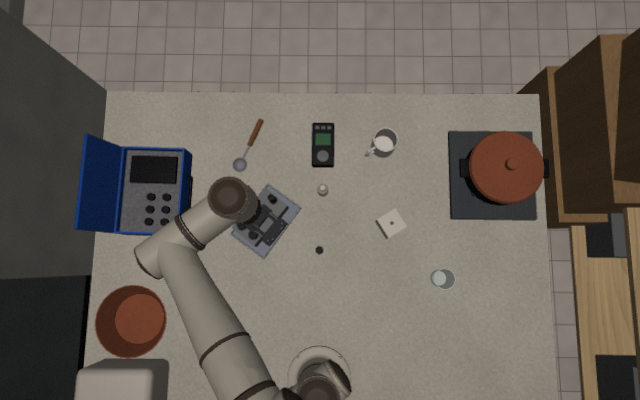

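The carrier is held level at about 150 mm. The observed bottom corners at side pixels (287,293) and (327,282) match the level prediction of (286.5,293.6) and (328.4,281.9). The probe and vials are in place, the bystanders are unmoved and the arm is still. I'll let it settle briefly and hand in.

Request:
move_arm --series '[[[0,0,0,0,0,0,-1],[0,0,0,0,0,0,-1],[0,0,0,0,0,0,-1],[0,0,0,0,0,0,-1]]]'

```text
time_s: 18.0
tcp_pos: [0.489, 0.1755, 0.2445]
ee_rot: [[-0.62, -0.785, 0.0], [-0.785, 0.62, 0.0], [-0.0, -0.0, -1.0]]
wrist_force: [0.7, -0.6, -4.6]
gripper_width: 0.137
```

```bash
python3 -c "
from station import r
print(r.finish_job())"
```

```text
the job is handed in; nothing more can be done
None
```

I took the probe from the stand and pushed it fully home in the carrier's opening. It stopped dead at the expected height, with 12 N of push. I then lifted the carrier by its grip plate and handed the job in at 18 s, still holding it with its underside about 15 cm above the worktop.

In the last checks the carrier's bottom corners were within about 1 px of where a level carrier should appear. The probe looked unmoved in the wrist view, and both vial caps were in place in the side view. The arm was still, and the wrist force was about 4 N, which matches the loaded weight. The bystanders were in their places in the top view. Nothing failed; the only disagreement was about 1.4 mm between two measurements of the opening, and the probe entered it without trouble.

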